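Release the zone key left latched on the cutting-table switch box

TASK

One of the four vacuum-zone keys on the switch box was left latched down. Tap each of the four keys lightly with the fingertips, one at a time from the robot's left to its right, to feel which one it is, without pressing any of them home; then press the latched key home once and let it go, so that it springs up and all four keys are up. Never push one of the other keys down to its latch, and leave everything else on the box and the table where it stands.

Things in the scene. Friction and masses are not known exactly. Their poses are not given: they have to be found in the camera images.
- console: fixed grey switch box of the vacuum cutting table, 130 mm (its x) x 390 mm (its y) x 60 mm tall; origin at the centre of its underside on the table, x away from the robot, y towards the robot's left, turned up to 0.35 rad. Its flat top carries four identical grey keys in a straight row along its y, at y = +78, +26, -26 and -78 mm and x = 0; four brass pipe stubs stick out of its far side below the top
- unit_a: one of the four identical key units, with its key; which place in the row it has varies. Origin on the box's top (60 mm above the table) at the centre of its key, axes as the box's. The grey key is 34 mm (x) x 28 mm (y), in a thin black frame 3 mm high; its flat top lies 22 mm above this origin when the key is up, less what it is pressed
- key_a (a joint): how far the key of unit_a is pressed, m: 0 up, 0.014 at the lower stop. Push-push: pressed past about 11 mm and let go, an up key stays latched at about 7.7 mm, while a latched key is released and rises to 0; a press short of 9 mm changes nothing. An up key starts to give at about 2 N, needs about 5 N at 4 mm and 7 to 12 N further down; a latched key stays put below about 5 N and goes home with 8 to 10 N
- unit_b: one of the four identical key units, with its key; which place in the row it has varies. Origin on the box's top (60 mm above the table) at the centre of its key, axes as the box's. The grey key is 34 mm (x) x 28 mm (y), in a thin black frame 3 mm high; its flat top lies 22 mm above this origin when the key is up, less what it is pressed
- key_b (a joint): how far the key of unit_b is pressed, m: 0 up, 0.014 at the lower stop. Push-push: pressed past about 11 mm and let go, an up key stays latched at about 7.7 mm, while a latched key is released and rises to 0; a press short of 9 mm changes nothing. An up key starts to give at about 2 N, needs about 5 N at 4 mm and 7 to 12 N further down; a latched key stays put below about 5 N and goes home with 8 to 10 N
- unit_c: one of the four identical key units, with its key; which place in the row it has varies. Origin on the box's top (60 mm above the table) at the centre of its key, axes as the box's. The grey key is 34 mm (x) x 28 mm (y), in a thin black frame 3 mm high; its flat top lies 22 mm above this origin when the key is up, less what it is pressed
- key_c (a joint): how far the key of unit_c is pressed, m: 0 up, 0.014 at the lower stop. Push-push: pressed past about 11 mm and let go, an up key stays latched at about 7.7 mm, while a latched key is released and rises to 0; a press short of 9 mm changes nothing. An up key starts to give at about 2 N, needs about 5 N at 4 mm and 7 to 12 N further down; a latched key stays put below about 5 N and goes home with 8 to 10 N
- unit_d: one of the four identical key units, with its key; which place in the row it has varies. Origin on the box's top (60 mm above the table) at the centre of its key, axes as the box's. The grey key is 34 mm (x) x 28 mm (y), in a thin black frame 3 mm high; its flat top lies 22 mm above this origin when the key is up, less what it is pressed
- key_d (a joint): how far the key of unit_d is pressed, m: 0 up, 0.014 at the lower stop. Push-push: pressed past about 11 mm and let go, an up key stays latched at about 7.7 mm, while a latched key is released and rises to 0; a press short of 9 mm changes nothing. An up key starts to give at about 2 N, needs about 5 N at 4 mm and 7 to 12 N further down; a latched key stays put below about 5 N and goes home with 8 to 10 N
- spool: loose blue thread spool, 34 mm across, 36 mm tall, standing on the left end of the switch box's top; origin at the centre of its underside
- tin: loose flat aluminium tin, 40 mm across, 18 mm tall, on the right end of the switch box's top; origin at the centre of its underside
- spray_can: loose white spray can, 54 mm across, 150 mm tall, standing to the right of the box; origin at the centre of its underside
- glue_jar: loose amber glue jar with a white lid, 72 mm across, 105 mm tall, standing to the left of the box; origin at the centre of its underside
- screwdriver: loose screwdriver lying in front of the box, on the robot's side
- hammer: loose hammer lying behind the box
- chalk_box: loose cardboard box 50 x 80 x 30 mm behind the box; origin at the centre of its underside

How it is judged:
By the outcome, as a careful person would: the job done as asked, in the order asked, and still so for the second after the job is handed in, with the robot touching nothing.
It also fails if it takes over 48 s, if anything falls off the work surface, if the arm or the gripper's body presses on something with over 40 N, if the wrist force passes 120 N, or if a joint passes its speed limit or range.

ROBOT

A 6-joint arm with a two-finger parallel gripper is mounted at the origin on the work surface. World frame = base frame: x ahead of the robot, y to its left, z up, the work surface at z = 0. Lengths are in m, angles in rad, forces in N, time in s.
With the tool pointing down it reaches from about 0.35 to 0.775 m from the base axis. Payload 5.5 kg.
Tool frame: the origin (TCP) lies midway between the tips of the shut fingers; the grasp point (between the pads) lies 19 mm behind it (env.tcp_to_grasp is the distance from the TCP to the grasp point, in m); z points along the fingers, y is the direction in which the jaws open and shut (so a half turn about z gives the same grasp; the last joint's range is limited). The gripper opens to 85 mm and grips with 20 to 120 N. Pads are 22 mm wide; open, the fingers measure 114 mm over their backs; the gripper's body (76 mm by 85 mm) begins 54 mm behind the grasp point. The pads swing forward as they close: fully open they stand 13 mm farther back than shut.
Start: joints at [-1.407, 0.313, 0.046, 1.304, 0, 1.431], TCP at [0.172, -0.549, 0.231] pointing down, gripper open.
Joint ranges: [-2.76, 2.76], [-0.86, 1.69], [-1.03, 1.26], [-2.2, 2.34], [-1.47, 1.5], [-3.14, 3.14]. Speed limits (rad/s): [2.57, 2.57, 3.14, 3.14, 3.14, 3.14].

INTERFACE

Orientations are given as a unit quaternion [w, x, y, z].
In Python, from workcell import get_state, viewer, hand_in, finder, env gives the robot as it stands.
- The arm moves only by the tool arm_command, never from a script. Its argument "motion" is a list of rows, each an object of numbers: "x", "y", "z": the shift along the tool's x, y, z in mm; "rx", "ry", "rz": the turn, a rotation vector about the tool's x, y, z in degrees; "hand": the closure, from -1 (fully open) to 1 (shut). A call has 1 to 10 rows; each row is the pose to reach, as a shift and turn from the pose commanded when the call began, along the tool's axes at that moment; what a row does not reach only later rows make up. A row lasts 1/8 s, in which the tool goes at most 62.5 mm and 10.7 degrees, less where a joint would pass 70% of its speed; a pose out of reach is approached as far as the arm can. A call with a gripper value outside its range is refused whole. The fingers move at their own pace and stop on an object; "force" is the grip in N (left out, the last holds). Time passes only in rows, so rows that repeat a pose let the fingers close. It gives the time, the measured TCP pose, the force and the opening at its end, in the units of the state.
- get_state(): the state, without advancing time (a new reading comes with each control period).
- viewer.read_camera(name): name is "scene" or "top" or "wrist"; returns a dict with "image" (420x560x3 uint8, red, green, blue), "z_map" (420x560 float32, m along the optical axis (not along the pixel's ray), 0 where there is no reading), "intrinsics" (3x3 intrinsics, pixels), "rvec" (rotation vector, rad) and "tvec" (3), from world to camera coordinates, as OpenCV has them. Camera axes: x right, y down, z forward; pixel columns grow to the right and rows downward; lengths in m; the calibration is good to about 2 mm. A picture is of the moment at which its call begins.
- hand_in(): hands the job in, once; it reports no verdict.
Trained networks look in a picture, given as the dict that the camera call returned (one of the last four; its "shot" number tells which), for a name from the list of things; names that differ only in an ending like _2 or _b are one class to them, and where a whole thing is asked for, a point or a joint stands for the part that bears it (a point fixed in the world has none). Each returns a list of dicts, best first, with "score" (0 to 1); they miss things now and then, are a little off and sometimes report something else, mostly with a low value. They report only what shows in the picture. A call takes as long as a camera call.
- finder.find_in(picture, query): "at" ([column, row] in pixels, amid what is visible of it).
- finder.masks_of(picture, query): "region" (420x560 bool, what is visible of it) and "at" ([column, row] in pixels, amid what is visible of it).
The state is a dict: "clock": time; "joint_pos": joint angles; "qvel": joint speeds; "tau": joint torques, N m; "tcp_pos": TCP position; "orientation": TCP orientation; "wrist_force": force on the tool from outside, world axes, zero at the start; "ft_torque": the same for the moment, N m; "finger_gap": finger opening in m.
Only numpy, scipy, OpenCV 4.12 (cv2) and the standard library are available. Lean on these libraries where they do the work, as an engineer would, in place of code of your own. Each camera call takes 0.05 s, during which the arm holds its last target.

## Working session

There is one attempt and no reset: what is moved stays moved. The work goes in short steps, Python scripts to look and compute and a tool call to move; the robot and the scene stay as the last step left them, time stands still between calls to the robot, and variables do not carry over. Pictures are saved under pics/ and viewed, and the job is handed in when it is done.

Besides the shell and the picture viewer there is one more tool, called after ">>>" as name(argument=value, ...), one argument or row to a line, values as JSON. arm_command: Moves the arm, as the interface text tells. Its arguments: {"type":"object","properties":{"motion":{"type":"array","items":{"type":"object","properties":{"x":{"type":"number"},"y":{"type":"number"},"z":{"type":"number"},"rx":{"type":"number"},"ry":{"type":"number"},"rz":{"type":"number"},"hand":{"type":"number"}}}},"force":{"type":"number"}},"required":["motion"]}

```bash
mkdir -p pics; ls; cat > h.py <<'E'
from workcell import get_state, viewer, hand_in, finder, env
import numpy as np, cv2
def shot(cam,name):
    p=viewer.read_camera(cam); cv2.imwrite('pics/'+name+'.png',p['image'][:,:,::-1]); return p
def cloud(p):
    K=np.array(p['intrinsics']);R=cv2.Rodrigues(np.array(p['rvec'],float))[0];t=np.array(p['tvec'],float).ravel()
    z=p['z_map'];v,u=np.mgrid[:420,:560]
    c=np.stack([(u-K[0,2])/K[0,0]*z,(v-K[1,2])/K[1,1]*z,z],-1)
    w=(c-t)@R; w[z==0]=np.nan
    return w
E
python3 - <<'E'
from h import *
s=get_state();print(s)
for c in ['top','scene']:
    p=shot(c,c+'0');np.savez(''+c+'.npz',w=cloud(p),image=p['image'])
    for q in ['unit_a','console','spool','tin']:
        print(c,q,[(np.round(d['at']),round(d['score'],2),np.round(cloud(p)[int(d['at'][1]),int(d['at'][0])],3)) for d in finder.find_in(p,q)])
E
```

```text
pics
{'clock': 0.0, 'joint_pos': array([-1.40661562e+00,  3.13976792e-01,  4.49863226e-02,  1.30359978e+00,
       -1.06017280e-05,  1.43119164e+00]), 'qvel': array([-0.00074526, -0.00078834, -0.00132467,  0.00125872, -0.00050116,
       -0.00070774]), 'tau': array([ 1.01685188e-06, -4.80632722e+01,  2.98527753e+01,  1.97077473e-02,
       -1.25760089e-04,  4.28493891e-06]), 'tcp_pos': array([ 0.17190366, -0.54817016,  0.23042531]), 'orientation': array([-8.96828953e-04,  9.88486067e-01,  1.51309254e-01, -1.63220594e-05]), 'wrist_force': array([-0.67081786, -0.4926031 ,  0.03193534]), 'ft_torque': array([0.01956156, 0.02418906, 0.02489435]), 'finger_gap': 0.08556767974703262}
top unit_a [(array([311., 238.]), 0.88, array([ 0.553, -0.055,  0.084])), (array([260., 235.]), 0.71, array([0.562, 0.048, 0.083])), (array([236., 235.]), 0.59, array([0.565, 0.1  , 0.075])), (array([284., 237.]), 0.54, array([ 0.557, -0.001,  0.083])), (array([330., 171.]), 0.21, array([ 0.715, -0.11 ,  0.032]))]
top console [(array([274., 242.]), 0.55, array([0.553, 0.022, 0.061]))]
top spool [(array([224., 16
[... 244 characters left out ...]
, 238.]), 0.52, array([0.559, 0.112, 0.078])), (array([229., 168.]), 0.16, array([0.732, 0.118, 0.025]))]
scene unit_a [(array([281., 181.]), 0.86, array([0.56 , 0.105, 0.074])), (array([223., 218.]), 0.79, array([ 0.568, -0.05 ,  0.083])), (array([221., 178.]), 0.68, array([0.44 , 0.019, 0.021])), (array([242., 209.]), 0.53, array([ 0.573, -0.008,  0.082])), (array([261., 196.]), 0.5, array([0.569, 0.046, 0.082]))]
scene console [(array([252., 216.]), 0.94, array([0.588, 0.006, 0.058]))]
scene spool [(array([311., 164.]), 0.54, array([0.576, 0.178, 0.096]))]
scene tin [(array([190., 235.]), 0.59, array([ 0.558, -0.128,  0.075])), (array([240., 205.]), 0.39, array([ 0.563, -0.004,  0.081]))]
```

View pics/top0.png

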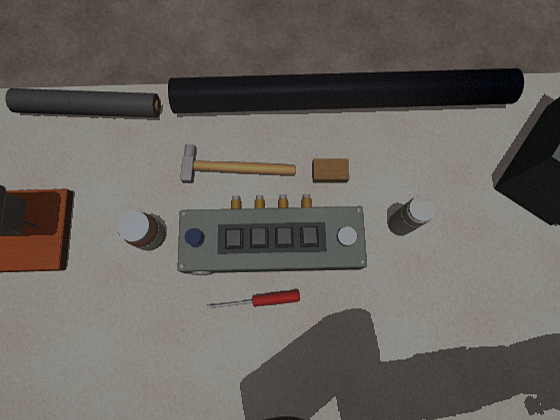

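View pics/scene0.png

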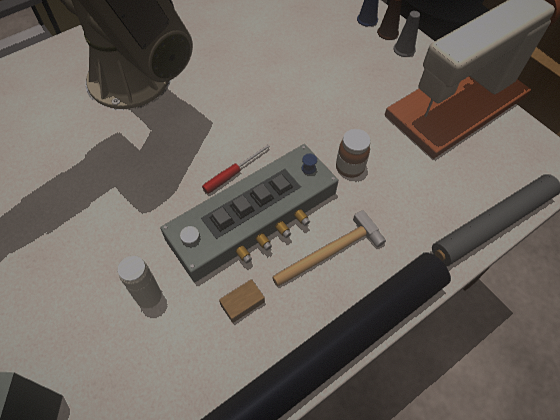

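```bash
python3 - <<'E'
import numpy as np,cv2
from scipy import ndimage as n
w=np.load('top.npz')['w'];z=w[...,2]
m=(z>.068)&(z<.092)&(w[...,0]>.5)&(w[...,0]<.62)&(abs(w[...,1])<.16)
l,k=n.label(n.binary_opening(m))
for i in range(1,k+1):
    a=w[l==i]
    if len(a)>20: print(len(a),a.mean(0).round(4),np.median(a,0).round(4),a.min(0).round(3),a.max(0).round(3),'z med',np.median(a[:,2]).round(4))
# box top
m=(z>.052)&(z<.066)&(w[...,0]>.4)&(w[...,0]<.7)&(abs(w[...,1])<.3)
l,k=n.label(m);s=np.bincount(l.ravel());s[0]=0
a=w[l==s.argmax()];print(len(a),np.median(a[:,2]));r=cv2.minAreaRect((a[:,:2]*1000).astype(np.float32));print(r)
m=(z>.09)&(z<.105)&(w[...,1]>.1)&(w[...,1]<.25)&(w[...,0]>.5);a=w[m];print('spool',a.min(0),a.max(0))
E
```

```text
306 [ 0.5565 -0.1285  0.0787] [ 0.5568 -0.1284  0.0791] [ 0.538 -0.148  0.069] [ 0.577 -0.11   0.083] z med 0.0791
235 [ 5.599e-01 -4.000e-04  8.250e-02] [ 5.601e-01 -5.000e-04  8.280e-02] [ 0.543 -0.014  0.071] [0.578 0.013 0.087] z med 0.0828
232 [ 0.5589 -0.052   0.0825] [ 0.5589 -0.0517  0.0829] [ 0.543 -0.067  0.068] [ 0.576 -0.039  0.087] z med 0.0829
235 [0.5602 0.0513 0.0827] [0.5602 0.0519 0.0829] [0.544 0.038 0.068] [0.577 0.065 0.087] z med 0.0829
234 [0.5612 0.1028 0.075 ] [0.5612 0.1027 0.0751] [0.545 0.089 0.071] [0.579 0.117 0.079] z med 0.0751
9856 0.061335144669341764
((559.3571166992188, 25.532196044921875), (390.3471374511719, 133.7677459716797), 89.46336364746094)
spool [0.54602794 0.16671827 0.09336507] [0.57864793 0.19735104 0.10123761]
```

The top view shows the box at (0.559, 0.026), nearly square to the robot. The leftmost key, at pixel (235,237), measures about 8 mm lower than the other three. I'll move there with the fingers shut and tap all four in order.

>>> arm_command(
  motion=[
    {"x": 50, "y": -45, "rz": 9, "hand": 1},
    {"x": 100, "y": -90, "rz": 18, "hand": 1},
    {"x": 150, "y": -134, "rz": 18, "hand": 1},
    {"x": 190, "y": -170, "rz": 18, "hand": 1},
    {"x": 230, "y": -205, "rz": 18, "hand": 1},
    {"x": 270, "y": -241, "rz": 18, "hand": 1},
    {"x": 310, "y": -277, "rz": 18, "hand": 1},
    {"x": 350, "y": -312, "rz": 18, "hand": 1},
    {"x": 390, "y": -348, "rz": 18, "hand": 1},
    {"x": 430, "y": -384, "rz": 18, "hand": 1},
  ],
)

```text
invalid input at $.motion[0]: expected keys x, y, z, rx, ry, rz, hand
```

```bash
cat > st.py <<'E'
from h import *
import sys
from scipy.spatial.transform import Rotation as Ro
s=get_state();q=s['orientation'];R=Ro.from_quat([q[1],q[2],q[3],q[0]]).as_matrix()
print(round(s['clock'],2),s['tcp_pos'].round(4),s['wrist_force'].round(2),'gap',round(s['finger_gap'],4));print(R.round(4))
if len(sys.argv)>1:
    t=np.array([float(a) for a in sys.argv[1:4]]);print('shift mm',(R.T@(t-s['tcp_pos'])*1000).round(1))
E
python3 st.py .561 .103 .13
```

```text
0.5 [ 0.172  -0.5487  0.2313] [ 0.27  0.13 -0.07] gap 0.0855
[[ 0.9542  0.2991  0.    ]
 [ 0.2991 -0.9542 -0.    ]
 [-0.      0.     -1.    ]]
shift mm [ 566.1 -505.5  101.3]
```

>>> arm_command(
  motion=[
    {"x": 50, "y": -45, "z": 0, "rx": 0, "ry": 0, "rz": 9, "hand": 1},
    {"x": 95, "y": -85, "z": 0, "rx": 0, "ry": 0, "rz": 18, "hand": 1},
    {"x": 140, "y": -125, "z": 0, "rx": 0, "ry": 0, "rz": 18, "hand": 1},
    {"x": 185, "y": -165, "z": 0, "rx": 0, "ry": 0, "rz": 18, "hand": 1},
    {"x": 230, "y": -205, "z": 0, "rx": 0, "ry": 0, "rz": 18, "hand": 1},
    {"x": 270, "y": -241, "z": 0, "rx": 0, "ry": 0, "rz": 18, "hand": 1},
    {"x": 310, "y": -277, "z": 0, "rx": 0, "ry": 0, "rz": 18, "hand": 1},
    {"x": 350, "y": -312, "z": 0, "rx": 0, "ry": 0, "rz": 18, "hand": 1},
    {"x": 390, "y": -348, "z": 0, "rx": 0, "ry": 0, "rz": 18, "hand": 1},
    {"x": 430, "y": -384, "z": 0, "rx": 0, "ry": 0, "rz": 18, "hand": 1},
  ],
)

```text
clock: 1.75
tcp_pos: [0.4683, -0.052, 0.2316]
orientation: [0.0, 1.0, -0.005, 0.001]
wrist_force: [0.3, -0.3, -0.0]
finger_gap: 0.0
```

```bash
python3 st.py .561 .103 .13
```

```text
1.75 [ 0.4683 -0.052   0.2316] [ 0.28 -0.3  -0.03] gap 0.0
[[ 9.999e-01 -1.020e-02  1.100e-03]
 [-1.020e-02 -9.999e-01 -6.000e-04]
 [ 1.100e-03  5.000e-04 -1.000e+00]]
shift mm [  91.  -156.   101.7]
```

>>> arm_command(
  motion=[
    {"x": 27, "y": -46, "z": 20, "rx": 0, "ry": 0, "rz": 0, "hand": 1},
    {"x": 54, "y": -92, "z": 50, "rx": 0, "ry": 0, "rz": 0, "hand": 1},
    {"x": 80, "y": -138, "z": 80, "rx": 0, "ry": 0, "rz": 0, "hand": 1},
    {"x": 92, "y": -157, "z": 110, "rx": 0, "ry": 0, "rz": 0, "hand": 1},
    {"x": 92, "y": -157, "z": 122, "rx": 0, "ry": 0, "rz": 0, "hand": 1},
    {"x": 92, "y": -157, "z": 122, "rx": 0, "ry": 0, "rz": 0, "hand": 1},
    {"x": 92, "y": -157, "z": 122, "rx": 0, "ry": 0, "rz": 0, "hand": 1},
  ],
)

```text
clock: 2.62
tcp_pos: [0.5615, 0.088, 0.1107]
orientation: [-0.005, 1.0, 0.005, 0.001]
wrist_force: [-0.1, 0.6, -0.4]
finger_gap: -0.0
```

```bash
python3 - <<'E'
from h import *
shot('wrist','w1')
E
python3 st.py .561 .103 .08
```

```text
2.67 [0.5618 0.0881 0.1109] [-0.31 -0.18  0.52] gap 0.0004
[[ 1.      0.0097  0.0021]
 [ 0.0097 -0.9999  0.0106]
 [ 0.0022 -0.0105 -0.9999]]
shift mm [ -0.7 -14.6  31.1]
```

View pics/w1.png

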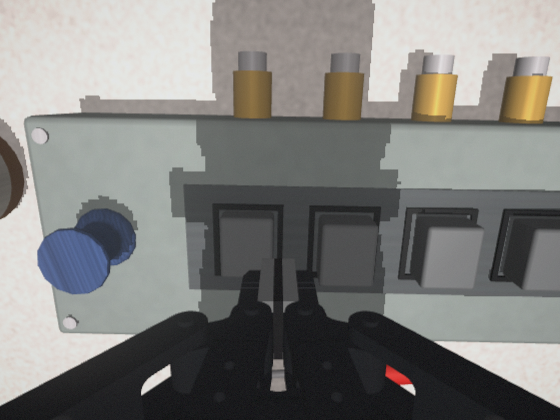

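The wrist view shows the shut fingertips at about (270,262), between keys 1 (248,240) and 2 (345,245). The tool is about 15 mm short in y, so I'm checking why before going down.

```bash
python3 - <<'E'
from h import *
s=get_state();print(s['joint_pos'].round(3),s['qvel'].round(3),s['tcp_pos'])
E
python3 st.py .561 .103 .11
```

```text
[ 0.009  0.361 -0.188  1.019  0.011  3.141] [ 0.002 -0.     0.002 -0.002 -0.002 -0.   ] [0.56177937 0.08806251 0.11089632]
2.67 [0.5618 0.0881 0.1109] [-0.31 -0.18  0.52] gap 0.0004
[[ 1.      0.0097  0.0021]
 [ 0.0097 -0.9999  0.0106]
 [ 0.0022 -0.0105 -0.9999]]
shift mm [ -0.6 -14.9   1.1]
```

Joint 6 is at its limit. I'll turn the tool a quarter turn the other way, which also fits the fingertips better on the keys.

>>> arm_command(
  motion=[
    {"x": 0, "y": 0, "z": -20, "rx": 0, "ry": 0, "rz": -10, "hand": 1},
    {"x": 0, "y": -2, "z": -20, "rx": 0, "ry": 0, "rz": -20, "hand": 1},
    {"x": 0, "y": -6, "z": -20, "rx": 0, "ry": 0, "rz": -30, "hand": 1},
    {"x": 0, "y": -10, "z": -20, "rx": 0, "ry": 0, "rz": -40, "hand": 1},
    {"x": 0, "y": -14, "z": -20, "rx": 0, "ry": 0, "rz": -50, "hand": 1},
    {"x": 0, "y": -15, "z": -20, "rx": 0, "ry": 0, "rz": -60, "hand": 1},
    {"x": 0, "y": -15, "z": -20, "rx": 0, "ry": 0, "rz": -70, "hand": 1},
    {"x": 0, "y": -15, "z": -20, "rx": 0, "ry": 0, "rz": -80, "hand": 1},
    {"x": 0, "y": -15, "z": -20, "rx": 0, "ry": 0, "rz": -90, "hand": 1},
    {"x": 0, "y": -15, "z": -20, "rx": 0, "ry": 0, "rz": -90, "hand": 1},
  ],
)

```text
clock: 3.92
tcp_pos: [0.5615, 0.1031, 0.1308]
orientation: [-0.003, 0.704, 0.71, 0.004]
wrist_force: [0.7, -0.4, -0.8]
finger_gap: -0.0001
```

```bash
python3 - <<'E'
from h import *
shot('wrist','w2')
s=get_state();print(s['joint_pos'].round(3),s['qvel'].round(3),s['tcp_pos'])
E
python3 st.py .561 .103 .08
```

```text
[ 0.036  0.351 -0.152  1.065  0.011  1.599] [ 0.001  0.005 -0.003 -0.001 -0.     0.008] [0.56148355 0.10318566 0.13060706]
3.98 [0.5615 0.1032 0.1306] [ 0.03  0.88 -0.09] gap 0.0003
[[-0.007   1.      0.0017]
 [ 0.9999  0.007   0.0107]
 [ 0.0106  0.0018 -0.9999]]
shift mm [-0.7 -0.6 50.6]
```

View pics/w2.png

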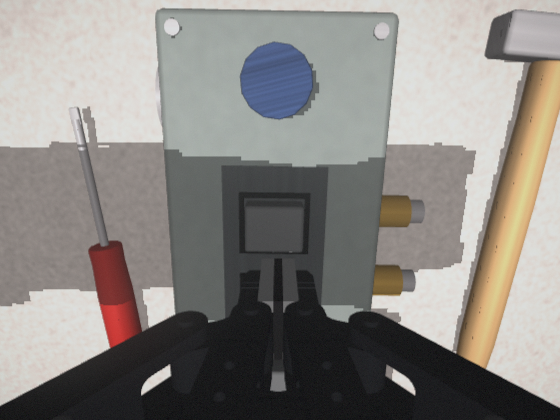

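>>> arm_command(
  motion=[
    {"x": 0, "y": 0, "z": 30, "rx": 0, "ry": 0, "rz": 0, "hand": 1},
    {"x": -1, "y": -1, "z": 50, "rx": 0, "ry": 0, "rz": 0, "hand": 1},
    {"x": -1, "y": -1, "z": 54, "rx": 0, "ry": 0, "rz": 0, "hand": 1},
    {"x": -1, "y": -1, "z": 55, "rx": 0, "ry": 0, "rz": 0, "hand": 1},
    {"x": -1, "y": -1, "z": 55.5, "rx": 0, "ry": 0, "rz": 0, "hand": 1},
    {"x": -1, "y": -1, "z": 56, "rx": 0, "ry": 0, "rz": 0, "hand": 1},
    {"x": -1, "y": -1, "z": 56, "rx": 0, "ry": 0, "rz": 0, "hand": 1},
  ],
)

```text
clock: 4.85
tcp_pos: [0.5607, 0.1032, 0.0741]
orientation: [-0.003, 0.703, 0.711, 0.004]
wrist_force: [0.2, -0.1, 1.9]
finger_gap: -0.0001
```

```bash
python3 st.py .561 .103 .08
```

```text
4.85 [0.5607 0.1032 0.0741] [ 0.18 -0.08  1.95] gap -0.0001
[[-0.0109  0.9999  0.0013]
 [ 0.9999  0.0109  0.0107]
 [ 0.0107  0.0015 -0.9999]]
shift mm [-0.2  0.3 -5.9]
```

>>> arm_command(
  motion=[
    {"x": 0, "y": 0, "z": 0.3, "rx": 0, "ry": 0, "rz": 0, "hand": 1},
    {"x": 0, "y": 0, "z": 0.5, "rx": 0, "ry": 0, "rz": 0, "hand": 1},
    {"x": 0, "y": 0, "z": 0.5, "rx": 0, "ry": 0, "rz": 0, "hand": 1},
  ],
)

```text
clock: 5.22
tcp_pos: [0.5607, 0.1033, 0.0735]
orientation: [-0.003, 0.703, 0.711, 0.004]
wrist_force: [0.5, -0.3, 5.7]
finger_gap: -0.0002
```

```bash
python3 st.py .561 .103 .08
```

```text
5.22 [0.5607 0.1033 0.0735] [ 0.52 -0.33  5.75] gap -0.0002
[[-0.0111  0.9999  0.0013]
 [ 0.9999  0.0111  0.0107]
 [ 0.0107  0.0014 -0.9999]]
shift mm [-0.2  0.3 -6.5]
```

Key 1 is firm at z≈0.074 and barely gives at 5.7 N, so it's latched. Next is key 2.

>>> arm_command(
  motion=[
    {"x": 0, "y": 0, "z": -25, "rx": 0, "ry": 0, "rz": 0, "hand": 1},
    {"x": -15, "y": -0.5, "z": -25, "rx": 0, "ry": 0, "rz": 0, "hand": 1},
    {"x": -40, "y": -1, "z": -25, "rx": 0, "ry": 0, "rz": 0, "hand": 1},
    {"x": -52, "y": -1, "z": -25, "rx": 0, "ry": 0, "rz": 0, "hand": 1},
    {"x": -52, "y": -1, "z": -14, "rx": 0, "ry": 0, "rz": 0, "hand": 1},
    {"x": -52, "y": -1, "z": -11, "rx": 0, "ry": 0, "rz": 0, "hand": 1},
    {"x": -52, "y": -1, "z": -9.5, "rx": 0, "ry": 0, "rz": 0, "hand": 1},
    {"x": -52, "y": -1, "z": -8.5, "rx": 0, "ry": 0, "rz": 0, "hand": 1},
    {"x": -52, "y": -1, "z": -8, "rx": 0, "ry": 0, "rz": 0, "hand": 1},
    {"x": -52, "y": -1, "z": -8, "rx": 0, "ry": 0, "rz": 0, "hand": 1},
  ],
)

```text
clock: 6.48
tcp_pos: [0.5595, 0.0515, 0.0805]
orientation: [-0.004, 0.703, 0.711, 0.004]
wrist_force: [-2.7, 1.2, 3.1]
finger_gap: -0.0
```

```bash
python3 st.py .560 -.0005 .08
```

```text
6.47 [0.5595 0.0515 0.0805] [-2.75  1.22  3.12] gap -0.0
[[-1.150e-02  9.999e-01 -2.000e-04]
 [ 9.999e-01  1.150e-02  1.110e-02]
 [ 1.110e-02 -1.000e-04 -9.999e-01]]
shift mm [-52.1  -0.1  -0.1]
```

Key 2 yields at about 3 N with its top at the up height, so it's up. On to key 3.

>>> arm_command(
  motion=[
    {"x": 0, "y": 0, "z": -18, "rx": 0, "ry": 0, "rz": 0, "hand": 1},
    {"x": -15, "y": 0, "z": -18, "rx": 0, "ry": 0, "rz": 0, "hand": 1},
    {"x": -40, "y": 0, "z": -18, "rx": 0, "ry": 0, "rz": 0, "hand": 1},
    {"x": -52, "y": 0, "z": -18, "rx": 0, "ry": 0, "rz": 0, "hand": 1},
    {"x": -52, "y": 0, "z": -7, "rx": 0, "ry": 0, "rz": 0, "hand": 1},
    {"x": -52, "y": 0, "z": -3.5, "rx": 0, "ry": 0, "rz": 0, "hand": 1},
    {"x": -52, "y": 0, "z": -2, "rx": 0, "ry": 0, "rz": 0, "hand": 1},
    {"x": -52, "y": 0, "z": -1, "rx": 0, "ry": 0, "rz": 0, "hand": 1},
    {"x": -52, "y": 0, "z": -0.6, "rx": 0, "ry": 0, "rz": 0, "hand": 1},
    {"x": -52, "y": 0, "z": -0.6, "rx": 0, "ry": 0, "rz": 0, "hand": 1},
  ],
)

```text
clock: 7.72
tcp_pos: [0.56, -0.0004, 0.0806]
orientation: [-0.004, 0.703, 0.711, 0.004]
wrist_force: [-1.9, 0.6, 2.3]
finger_gap: 0.0002
```

```bash
python3 st.py .559 -.052 .08
```

```text
7.72 [ 5.60e-01 -4.00e-04  8.06e-02] [-1.93  0.59  2.33] gap 0.0002
[[-1.150e-02  9.999e-01 -3.000e-04]
 [ 9.999e-01  1.150e-02  1.110e-02]
 [ 1.110e-02 -2.000e-04 -9.999e-01]]
shift mm [-51.5  -1.6  -0. ]
```

>>> arm_command(
  motion=[
    {"x": 0, "y": 0, "z": 0.7, "rx": 0, "ry": 0, "rz": 0, "hand": 1},
    {"x": 0, "y": 0, "z": 0.7, "rx": 0, "ry": 0, "rz": 0, "hand": 1},
  ],
)

```text
clock: 7.98
tcp_pos: [0.5602, -0.0005, 0.0798]
orientation: [-0.004, 0.703, 0.711, 0.004]
wrist_force: [-1.6, 1.5, 4.2]
finger_gap: -0.0003
```

>>> arm_command(
  motion=[
    {"x": 0, "y": 0, "z": -18, "rx": 0, "ry": 0, "rz": 0, "hand": 1},
    {"x": -15, "y": -1, "z": -18, "rx": 0, "ry": 0, "rz": 0, "hand": 1},
    {"x": -40, "y": -1.5, "z": -18, "rx": 0, "ry": 0, "rz": 0, "hand": 1},
    {"x": -51.5, "y": -1.5, "z": -18, "rx": 0, "ry": 0, "rz": 0, "hand": 1},
    {"x": -51.5, "y": -1.5, "z": -7, "rx": 0, "ry": 0, "rz": 0, "hand": 1},
    {"x": -51.5, "y": -1.5, "z": -3.5, "rx": 0, "ry": 0, "rz": 0, "hand": 1},
    {"x": -51.5, "y": -1.5, "z": -2, "rx": 0, "ry": 0, "rz": 0, "hand": 1},
    {"x": -51.5, "y": -1.5, "z": -1, "rx": 0, "ry": 0, "rz": 0, "hand": 1},
    {"x": -51.5, "y": -1.5, "z": -0.6, "rx": 0, "ry": 0, "rz": 0, "hand": 1},
    {"x": -51.5, "y": -1.5, "z": -0.6, "rx": 0, "ry": 0, "rz": 0, "hand": 1},
  ],
)

```text
clock: 9.22
tcp_pos: [0.559, -0.052, 0.0799]
orientation: [-0.004, 0.703, 0.711, 0.004]
wrist_force: [-2.9, -0.3, 3.3]
finger_gap: 0.0001
```

```bash
python3 st.py .561 .103 .11
```

```text
9.22 [ 0.559  -0.052   0.0799] [-2.93 -0.3   3.26] gap 0.0001
[[-1.150e-02  9.999e-01 -5.000e-04]
 [ 9.999e-01  1.150e-02  1.100e-02]
 [ 1.100e-02 -3.000e-04 -9.999e-01]]
shift mm [155.3   3.7 -28.4]
```

All four are tapped; only the leftmost is latched. I'll lift and go back to it.

>>> arm_command(
  motion=[
    {"x": 0, "y": 0, "z": -20, "rx": 0, "ry": 0, "rz": 0, "hand": 1},
    {"x": 30, "y": 1, "z": -25, "rx": 0, "ry": 0, "rz": 0, "hand": 1},
    {"x": 75, "y": 2, "z": -25, "rx": 0, "ry": 0, "rz": 0, "hand": 1},
    {"x": 120, "y": 3, "z": -25, "rx": 0, "ry": 0, "rz": 0, "hand": 1},
    {"x": 155, "y": 3.7, "z": -25, "rx": 0, "ry": 0, "rz": 0, "hand": 1},
    {"x": 155, "y": 3.7, "z": -15, "rx": 0, "ry": 0, "rz": 0, "hand": 1},
    {"x": 155, "y": 3.7, "z": -15, "rx": 0, "ry": 0, "rz": 0, "hand": 1},
  ],
)

```text
clock: 10.1
tcp_pos: [0.5606, 0.1025, 0.0953]
orientation: [-0.004, 0.703, 0.711, 0.003]
wrist_force: [0.2, 0.4, 1.0]
finger_gap: -0.0002
```

```bash
python3 - <<'E'
from h import *
shot('scene','s2')
E
python3 st.py .561 .103 .0695
```

```text
10.15 [0.5609 0.102  0.0957] [ 0.24 -1.04  0.21] gap 0.0001
[[-0.0106  0.9999 -0.0014]
 [ 0.9999  0.0106  0.0106]
 [ 0.0106 -0.0013 -0.9999]]
shift mm [ 0.7  0.2 26.2]
```

View pics/s2.png

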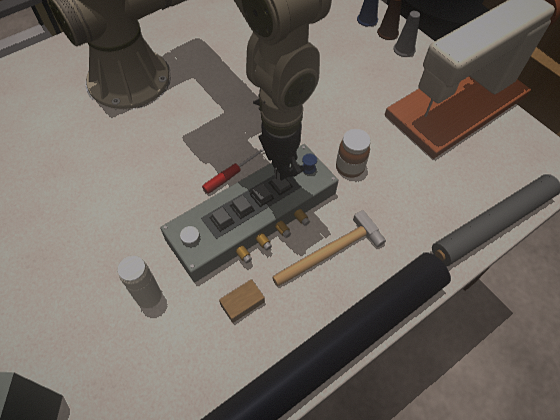

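The scene view shows the fingers over the leftmost key at about (283,185), with spool, tin and everything else in place. Now I'll press it home.

>>> arm_command(
  motion=[
    {"x": 1, "y": 0, "z": 15, "rx": 0, "ry": 0, "rz": 0, "hand": 1},
    {"x": 1, "y": 0, "z": 20, "rx": 0, "ry": 0, "rz": 0, "hand": 1},
    {"x": 1, "y": 0, "z": 23, "rx": 0, "ry": 0, "rz": 0, "hand": 1},
    {"x": 1, "y": 0, "z": 25, "rx": 0, "ry": 0, "rz": 0, "hand": 1},
    {"x": 1, "y": 0, "z": 26.5, "rx": 0, "ry": 0, "rz": 0, "hand": 1},
    {"x": 1, "y": 0, "z": 27, "rx": 0, "ry": 0, "rz": 0, "hand": 1},
    {"x": 1, "y": 0, "z": 27, "rx": 0, "ry": 0, "rz": 0, "hand": 1},
  ],
)

```text
clock: 11.02
tcp_pos: [0.5606, 0.103, 0.0702]
orientation: [-0.004, 0.703, 0.711, 0.003]
wrist_force: [-5.1, -1.7, 8.5]
finger_gap: -0.0004
```

>>> arm_command(
  motion=[
    {"x": 0, "y": 0, "z": 1, "rx": 0, "ry": 0, "rz": 0, "hand": 1},
    {"x": 0, "y": 0, "z": 1.5, "rx": 0, "ry": 0, "rz": 0, "hand": 1},
    {"x": 0, "y": 0, "z": 1.5, "rx": 0, "ry": 0, "rz": 0, "hand": 1},
  ],
)

```text
clock: 11.4
tcp_pos: [0.5606, 0.103, 0.0688]
orientation: [-0.004, 0.703, 0.711, 0.003]
wrist_force: [-4.3, -1.9, 9.2]
finger_gap: 0.0001
```

Pressed about 13 mm. I'll lift straight up, then back off clear of the cameras' view.

>>> arm_command(
  motion=[
    {"x": 0, "y": 0, "z": -5, "rx": 0, "ry": 0, "rz": 0, "hand": 1},
    {"x": 0, "y": 0, "z": -20, "rx": 0, "ry": 0, "rz": 0, "hand": 1},
    {"x": 0, "y": 0, "z": -60, "rx": 0, "ry": 0, "rz": 0, "hand": 1},
    {"x": 0, "y": 0, "z": -100, "rx": 0, "ry": 0, "rz": 0, "hand": 1},
    {"x": 0, "y": -30, "z": -130, "rx": 0, "ry": 0, "rz": 0, "hand": 1},
    {"x": 0, "y": -80, "z": -150, "rx": 0, "ry": 0, "rz": 0, "hand": 1},
    {"x": 0, "y": -120, "z": -150, "rx": 0, "ry": 0, "rz": 0, "hand": 1},
    {"x": 0, "y": -120, "z": -150, "rx": 0, "ry": 0, "rz": 0, "hand": 1},
  ],
)

```text
clock: 12.4
tcp_pos: [0.439, 0.101, 0.2191]
orientation: [-0.004, 0.703, 0.711, 0.004]
wrist_force: [0.6, -0.3, -0.3]
finger_gap: 0.0002
```

```bash
python3 - <<'E'
from h import *
from scipy import ndimage as n
for c in ['top','scene']:
    p=shot(c,c+'3');w=cloud(p)
    for X,Y in [(.5612,.1028),(.5602,.0515),(.5599,0),(.5589,-.052),(.5567,-.1285),(.562,.182)]:
        d=np.hypot(w[...,0]-X,w[...,1]-Y)<.009
        print(c,Y,d.sum(),np.median(w[d][:,2]).round(4) if d.any() else None)
E
python3 st.py
```

```text
top 0.1028 40 0.0835
top 0.0515 62 0.0832
top 0 60 0.0835
top -0.052 58 0.0827
top -0.1285 61 0.079
top 0.182 0 None
scene 0.1028 41 0.0807
scene 0.0515 46 0.0814
scene 0 43 0.0811
scene -0.052 48 0.081
scene -0.1285 48 0.0775
scene 0.182 70 0.0938
12.5 [0.442  0.1009 0.2188] [-0.55  0.79  0.33] gap -0.0001
[[-0.011   0.9999  0.0023]
 [ 0.9999  0.011   0.0108]
 [ 0.0108  0.0024 -0.9999]]
```

View pics/scene3.png

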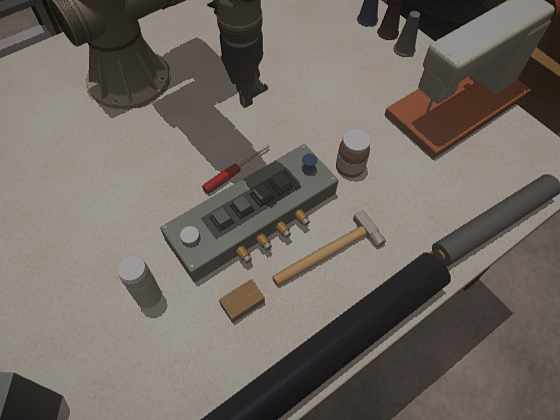

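The picture shows all four keys (222–283, 182–218) level, and the spool at (309,160), the tin at (190,236) and the rest unmoved. Handing in.

```bash
python3 -c "
from h import *
print(hand_in())"
```

```text
the job is handed in; nothing more can be done
None
```

The latched key was the leftmost one. I pressed it home once, it sprang up, and all four keys now stand up. The job is handed in at about 12.5 s.

**Taps, left to right:**

| Key | Fingertip height at the tap | Wrist force up | Result |
|---|---|---|---|
| 1 (leftmost) | 74 mm | 5.7 N, about 0.5 mm give | latched |
| 2 | 80–81 mm | 3.1 N | up |
| 3 | 80–81 mm | 4.2 N | up |
| 4 (rightmost) | 80–81 mm | 3.3 N | up |

The three up keys were pressed only about 2 mm. The 5.7 N on key 1 was slightly above the 5 N it is said to hold, but it stayed short of the 9 mm that would change anything.

**Press:** I pressed key 1 to about 13 mm with about 9 N, then let it go straight up.

**Last checks:**
- **Keys:** both cameras show all four tops level, at 83–84 mm in the top view and about 81 mm in the scene view. The 2 mm between the cameras is within their calibration.
- **Other things:** in the scene view the spool, tin and everything else stand where they were. The top view could not check the spool because the arm hid it.
- **Robot:** it is clear of everything.

On the first approach the last joint reached the end of its range and stopped the tool 15 mm short, in free air. I turned the tool a quarter turn the other way and carried on.

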